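Reload the tenon-trimming jig

ROBOT

A 6-joint arm with a two-finger parallel gripper is mounted at the origin on the work surface. World frame = base frame: x ahead of the robot, y to its left, z up, the work surface at z = 0. Lengths are in mm, angles in degrees, forces in N, time in s.
With the tool pointing down it reaches from about 300 to 850 mm from the base axis. Payload 4.2 kg.
Tool frame: the origin (TCP) lies midway between the tips of the shut fingers; the grasp point (between the pads) lies 19 mm behind it (env.hold_point_z is the z of the grasp point in the tool frame, in mm); z points along the fingers, y is the direction in which the jaws open and shut (so a half turn about z gives the same grasp; the last joint's range is limited). The gripper opens to 91 mm and grips with 3 to 60 N. Pads are 32 mm wide; open, the fingers measure 118 mm over their backs; the gripper's body (76 mm by 178 mm) begins 60 mm behind the grasp point.
Start: joints at [-1.146, 18.312, 89.639, -0, 72.044, -1.146], TCP at [575.016, 0, 213.976] pointing down, gripper open.
Joint ranges: [-177.97, 177.97], [-48.28, 115.42], [12.27, 149.76], [-77.06, 257.06], [2.81, 150.46], [-146.56, 146.56]. Speed limits (degrees/s): [147.25, 147.25, 180, 180, 180, 180].

INTERFACE

Orientations are given as [roll, pitch, yaw] about the fixed x, y, z axes, in that order (R = Rz(yaw) Ry(pitch) Rx(roll)).
In Python, from workcell import env, grab_frame, camera_params, spotter gives the robot as it stands. The module is installed in compiled form; this text tells all that it offers.
- The arm moves only by the shell command python3 -m jog 'ROWS' [FORCE]. ROWS is text: rows parted by semicolons, each of 7 numbers parted by spaces: the turn, a rotation vector about the world's x, y, z in units of 5 degrees (1.0 is 5 degrees), then the shift along the world's x, y, z in units of 25 mm (1.0 is 25 mm), then the opening, from 0 (shut) to 1 (fully open). A call has 1 to 5 rows; each row is the pose to reach, as a shift and turn from the pose commanded when the call began; what a row does not reach only later rows make up. A row lasts 1/8 s, in which the tool goes at most 62.5 mm and 10.7 degrees, less where a joint would pass 70% of its speed; a pose out of reach is approached as far as the arm can. A call with a gripper value outside its range is refused whole. The fingers move at their own pace and stop on an object; FORCE is the grip in N (left out, the last holds). Time passes only in rows, so rows that repeat a pose let the fingers close. It gives the time, the measured TCP pose, the force and the opening at its end, in the units of the state.
- env.state(): the state, without advancing time (a new reading comes with each control period).
- grab_frame(name): name is "scene" or "side" or "wrist"; returns the picture (384x512x3 uint8, red, green, blue); there is no depth.
- camera_params(name): a dict with "K" (3x3 intrinsics, pixels), "rvec" (rotation vector, rad) and "tvec" (3), from world to camera coordinates, as OpenCV has them. Camera axes: x right, y down, z forward; pixel columns grow to the right and rows downward; lengths in mm; the calibration is good to about 2 mm. A picture is of the moment at which its call begins: read the wrist's pose just before it. camera_params takes no time and is no camera call; for the wrist camera it gives the pose at the moment of the call.
- env.job_done(): hands the job in, once; it reports no verdict.
Trained networks look in the newest picture that a camera, given by its name, has taken for a name from the list of things; names that differ only in an ending like _2 or _b are one class to them, and where a whole thing is asked for, a point or a joint stands for the part that bears it (a point fixed in the world has none). Each returns a list of dicts, best first, with "conf" (0 to 1); they miss things now and then, are a little off and sometimes report something else, mostly with a low value. They report only what shows in the picture. A call takes as long as a camera call. They do not tell look-alikes from the thing itself.
- spotter.look_for(query, camera): "box" ([left, top, width, height] in pixels, round what is visible of it).
- spotter.trace(query, camera): "region" (384x512 bool, what is visible of it) and "box" ([left, top, width, height] in pixels, round what is visible of it).
The state is a dict: "time_s": time; "qpos": joint angles; "qvel": joint speeds; "effort": joint torques, N m; "ee_pos": TCP position; "ee_rot": TCP orientation; "force": force on the tool from outside, world axes, zero at the start; "torque": the same for the moment, N m; "gripper_width": finger opening in mm.
Only numpy, scipy, OpenCV 4.12 (cv2) and the standard library are available. Lean on these libraries where they do the work, as an engineer would, in place of code of your own. Each camera call takes 0.05 s, during which the arm holds its last target. There are 200 camera calls.

TASK

Turn the clamp knob back to release the tenon jig, then take the finished tenons (the ones with a tongue cut on the end) out of its lanes and lay them flat in the grey tray. Slide every plain blank into a free lane of its own, pushing it fully home against the hidden stop, and when all are home turn the knob clockwise until it clicks so that they are clamped. Leave the tools and scraps on the bench where they are.

Things in the scene. Friction and masses are not known exactly. Their poses are not given: they have to be found in the camera images.
- jig: Tenon-trimming jig fixed to the bench: aluminium base plate 8 mm thick (x -110 to 100, y -190 to 120 mm), flat and open in front (x below 0), three side-by-side blind lanes with a plywood cover behind. Origin: underside of the base at the mouth of the middle lane; +x runs into the lanes, away from the robot; +y left.
- lane_mid (a point): Mouth of the middle lane: lane centre, on the lane floor (top of the base, 8 mm above the bench), at jig x = 0; axes as the jig's. Lanes are 31 mm wide and 21 mm high, at 66 mm spacing; the 35 mm walls between them have rounded noses over the first 17.5 mm that lead a piece in. Cover: 25 to 100 mm behind the mouth, its top 35 mm above the bench.
- lane_left (a point): The same for the left lane (jig y = +66 mm).
- lane_right (a point): The same for the right lane (jig y = -66 mm).
- pressbar (a joint): Steel pressure bar across all three lanes, 4 to 16 mm behind the mouths, driven by the knob. Value: how far it is raised (m): 0 clamped, 0.009 released. Raised, its underside is 35.5 mm and its top 50 mm above the bench, so a piece on the lane floor (top at 26 mm) passes under; clamped, it is just over the pieces.
- stop: Steel stop bar ending all three lanes, hidden under the cover; set 52 to 68 mm behind the lane mouths, different each time. Origin: on its front face (towards the robot), middle lane, lane-floor height; axes as the jig's. A 120 mm piece fully home has its centre 60 mm in front of this face, so 52 to 68 mm of it stick out of the mouth.
- knob (a joint): Clamp knob on the jig's right (jig x 20, y -155 mm), vertical axis. 0 = clicked in (clamped), 1.3 = released, both end stops (rad); it grows anticlockwise seen from above. Over-centre spring (up to 0.1 N m): above about 0.45 rad it pushes the knob to 1.3, below that it snaps it to 0, so to clamp one turns clockwise past 0.45.
- knob_grip (a point): On the knob's axis, 47 mm above the bench, the middle of its upright black grip bar: 46 mm long (along this point's x), 12 mm thick and 22 mm high (top at 58 mm); right under it lies a round collar 40 mm across, its top 36 mm above the bench. The point turns with the knob; at 1.3 (released) the bar lies along the jig's x, at 0 it is turned 1.3 rad clockwise from that.
- tray: Grey plastic tray fixed to the bench for finished pieces, 240 x 160 x 35 mm outside, walls and floor 5 mm, open on top. Origin: centre of its underside; x along the 240 side.
- blank1: Plain beech tenon blank, rectangular bar 120 x 28 x 18 mm, 45 g, lying loose on the bench on the left (may be absent). Origin: centre of its underside; x along its length. Both ends are alike.
- blank2: Plain beech tenon blank, rectangular bar 120 x 28 x 18 mm, 45 g, lying loose on the bench on the left (may be absent). Origin: centre of its underside; x along its length. Both ends are alike.
- blank3: Plain beech tenon blank, rectangular bar 120 x 28 x 18 mm, 45 g, lying loose on the bench on the left (may be absent). Origin: centre of its underside; x along its length. Both ends are alike.
- done1: Finished tenon still in one of the jig's lanes (may be absent): beech bar 28 mm wide and 18 mm thick like a blank, 120 mm long in all, but its outer end (-x) is cut to a narrow tongue 16 mm wide, 10 mm thick and 20 mm long. Origin: centre of the underside, at half of the 120 mm; x along its length, pointing into the lane. Its full-width part runs from -40 to +60 mm.
- done2: Finished tenon still in one of the jig's lanes (may be absent): beech bar 28 mm wide and 18 mm thick like a blank, 120 mm long in all, but its outer end (-x) is cut to a narrow tongue 16 mm wide, 10 mm thick and 20 mm long. Origin: centre of the underside, at half of the 120 mm; x along its length, pointing into the lane. Its full-width part runs from -40 to +60 mm.
- done3: Finished tenon still in one of the jig's lanes (may be absent): beech bar 28 mm wide and 18 mm thick like a blank, 120 mm long in all, but its outer end (-x) is cut to a narrow tongue 16 mm wide, 10 mm thick and 20 mm long. Origin: centre of the underside, at half of the 120 mm; x along its length, pointing into the lane. Its full-width part runs from -40 to +60 mm.
- mallet: Rubber mallet lying on the far left; not to be moved. Origin: under the middle of its head, 60 x 85 mm and 60 mm high; the wooden handle, 25 mm thick, reaches 280 mm along +x.
- chisel: Wood chisel, about 260 mm, lying on the right; not to be moved.
- offcut1: Wood offcut 50 x 35 x 12 mm, not to be moved.
- offcut2: Wood offcut 45 x 50 x 10 mm, not to be moved.
- sanding_block: Cork sanding block 110 x 65 x 35 mm, x along its length, origin under its centre; not to be moved.
- pot_lid: Blue plastic pot lid, 80 mm across, 12 mm thick, not to be moved.
Mind the look-alikes: they are no part of the job. Leave any green or purple look-alike of the blank2 alone. Leave any green look-alike of the blank3 alone.

How it is judged:
By the outcome, as a careful person would: the job done as asked, in the order asked, and still so for the second after the job is handed in, with the robot touching nothing.
Of blank1, blank2, blank3 only 2 to 3 are there at a start; the rules pass over those that are not, and their reading is None.
Of done1, done2, done3 only 2 to 3 are there at a start; the rules pass over those that are not, and their reading is None.
At some moment in a run one of blank1, blank2, blank3 may be knocked a few centimetres aside while the robot is not near it.
It also fails if it takes over 210 s, if anything falls off the work surface, if the arm or the gripper's body presses on something with over 40 N, if the wrist force passes 120 N, or if a joint passes its speed limit or range.

## Working session

There is one attempt and no reset: what is moved stays moved. The work goes in short steps, Python scripts to look and compute and a shell command to move; the robot and the scene stay as the last step left them, time stands still between calls to the robot, and variables do not carry over. Pictures are saved under pics/ and viewed, about 12 in all and at most 16, crops included, and the job is handed in when it is done.

```bash
mkdir -p pics; python3 - <<'E'
from workcell import env, grab_frame, camera_params, spotter
import cv2,numpy as np
for n in ["scene","side"]:
    im=grab_frame(n); cv2.imwrite(f"pics/{n}0.png",cv2.resize(im[:,:,::-1],(800,600),interpolation=cv2.INTER_CUBIC))
    p=camera_params(n); R=cv2.Rodrigues(np.array(p["rvec"],float))[0]
    print(n,np.array(p["K"]).round(1).tolist(),(-R.T@np.array(p["tvec"]).ravel()).round(),R.round(2).tolist())
    for q in ["jig","tray","blank1","done1","knob","pressbar"]:
        print(q,[(np.round(d["box"]).astype(int).tolist(),round(d["conf"],2)) for d in spotter.look_for(q,n)][:6])
s=env.state();print(s["time_s"],s["ee_pos"],s["ee_rot"],s["gripper_width"],env.hold_point_z)
E
```

```text
scene [[491.7, 0.0, 249.8], [0.0, 491.7, 187.3], [0.0, 0.0, 1.0]] [1049. -341. 1247.] [[0.58, 0.82, 0.01], [0.71, -0.49, -0.51], [-0.41, 0.3, -0.86]]
jig [([177, 196, 137, 115], 0.68)]
tray [([75, 217, 93, 110], 0.91), ([179, 197, 133, 115], 0.51), ([224, 215, 64, 48], 0.33)]
blank1 [([297, 115, 34, 29], 0.95), ([303, 78, 38, 24], 0.92), ([273, 136, 19, 38], 0.68), ([303, 161, 21, 34], 0.58), ([180, 201, 133, 111], 0.45)]
done1 [([222, 233, 25, 22], 0.75), ([242, 220, 23, 24], 0.56)]
knob []
pressbar [([223, 215, 69, 50], 0.74)]
side [[435.2, 0.0, 250.1], [0.0, 435.2, 185.1], [0.0, 0.0, 1.0]] [136. 932. 667.] [[-0.93, -0.36, -0.01], [-0.19, 0.51, -0.84], [0.3, -0.78, -0.54]]
jig [([158, 141, 110, 78], 0.94)]
tray [([253, 116, 82, 39], 0.76), ([79, 266, 66, 36], 0.51)]
blank1 [([194, 284, 60, 15], 0.91), ([168, 232, 46, 30], 0.82), ([219, 234, 49, 37], 0.8), ([220, 342, 71, 24], 0.63), ([308, 268, 17, 51], 0.61)]
done1 [([217, 167, 24, 6], 0.75), ([208, 173, 28, 18], 0.54), ([220, 237, 49, 36], 0.37)]
knob [([213, 140, 19, 12], 0.65)]
pressbar [([188, 153, 38, 47], 0.78), ([79, 267, 65, 33], 0.3)]
0.7 [5.75017700e+02 3.84238884e-03 2.13988865e+02] [1.79993465e+02 2.42815608e-05 9.00001534e+01] 90.94329643162844 -18.8
```

View pics/scene0.png

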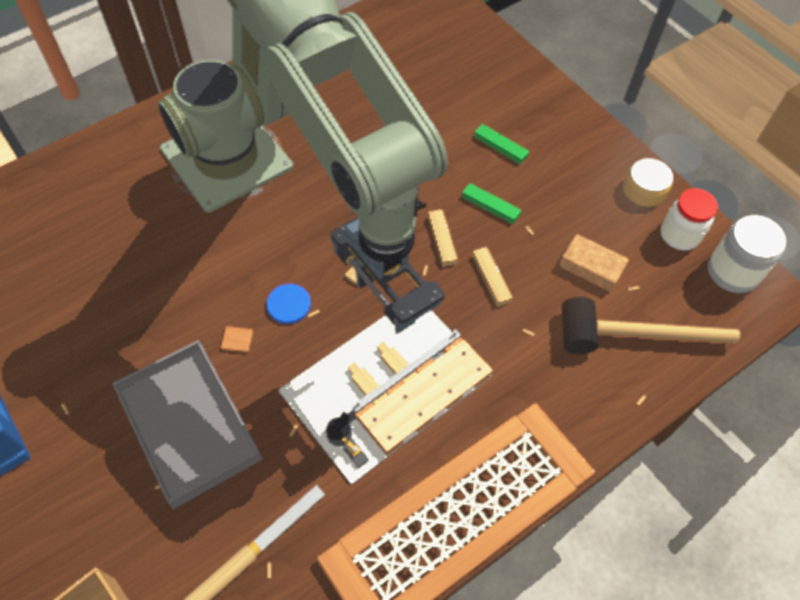

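View pics/side0.png

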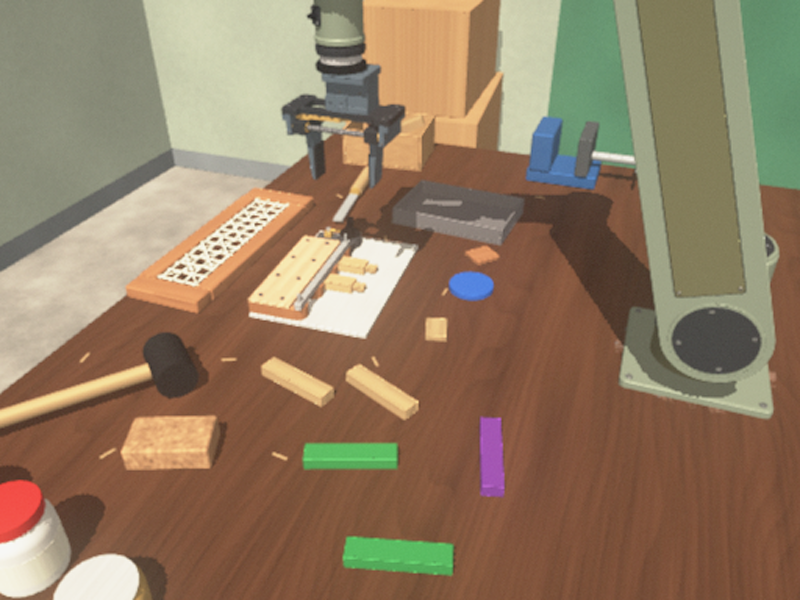

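Scene (800 px scale): beech blanks at (442,237) and (492,276). The look-alikes are green bars at (502,143) and (491,203), plus a purple one in the side view at (491,457). Finished tenons are in two lanes at (362,378) and (392,357), the knob is at (345,435), and the tray is at (187,425). Next I'll compute rough world positions and take a wrist look.

```bash
cat > h.py <<'E'
from workcell import env, grab_frame, camera_params, spotter
import cv2,numpy as np
def cam(n):
    p=camera_params(n); return np.array(p["K"],float),np.array(p["rvec"],float).reshape(3,1),np.array(p["tvec"],float).reshape(3,1)
def w(px,z,c):
    """pixels (native) -> world xy on the plane z"""
    K,r,t=c; R=cv2.Rodrigues(r)[0]; px=np.atleast_2d(np.array(px,float))
    d=np.c_[px,np.ones(len(px))]@np.linalg.inv(K).T@R; o=(-R.T@t).ravel()
    return (o+d*((z-o[2])/d[:,2])[:,None])[:,:2]
def pr(P,c):
    return cv2.projectPoints(np.array(P,float).reshape(-1,1,3),c[1],c[2],c[0],None)[0][:,0]
def rect(mask,z,c):
    """mask -> centre, size and long-axis yaw on plane z, by the min-area rectangle in world mm"""
    cs=max(cv2.findContours(mask.astype(np.uint8),cv2.RETR_EXTERNAL,cv2.CHAIN_APPROX_NONE)[0],key=cv2.contourArea)
    P=w(cs[:,0].astype(float),z,c).astype(np.float32); (x,y),(a,b),t=cv2.minAreaRect(P)
    if a<b:a,b,t=b,a,t+90
    return [round(float(v),1) for v in (x,y,a,b,(t+90)%180-90)]
def shot(n,f,box=None):
    c=cam(n); im=grab_frame(n); v=im[:,:,::-1]
    if box: x,y,ww,hh=box; v=v[y:y+hh,x:x+ww]
    s=min(800/v.shape[1],600/v.shape[0]); cv2.imwrite("pics/"+f,cv2.resize(v,None,fx=s,fy=s,interpolation=cv2.INTER_CUBIC)); return im,c
E
python3 - <<'E'
from h import *
im,c=shot("scene","s1.png")
k=.64
for n,p,z in [("knob",(345,430),50),("d1",(362,378),26),("d2",(392,357),26),("barR",(357,412),50),("barL",(458,333),50),("plFR",(282,393),8),("plBR",(350,481),8),("covBL",(491,372),35),("b1",(442,237),18),("b2",(492,276),18),("lid",(289,303),12),("offc",(237,339),10)]:
    print(n,w(np.array(p)*k,z,c).round().tolist())
for d in spotter.trace("blank1","scene"):
    m=d["region"]; print("bl",round(d["conf"],2),rect(m,12,c),im[m].mean(0).round().tolist())
for d in spotter.trace("tray","scene"): print("tray",round(d["conf"],2),rect(d["region"],35,c))
hsv=cv2.cvtColor(im,cv2.COLOR_RGB2HSV)
im,c=shot("wrist","w1.png")
for q in ["jig","blank1","done1","knob","pressbar"]:
    print(q,[(np.round(d["box"]).astype(int).tolist(),round(d["conf"],2)) for d in spotter.look_for(q,"wrist")][:5])
R=cv2.Rodrigues(c[1])[0];print((-R.T@c[2]).ravel().round(),R.round(2).tolist(),c[0].round().tolist())
E
```

```text
knob [[654.0, -135.0]]
d1 [[585.0, -55.0]]
d2 [[582.0, 11.0]]
barR [[640.0, -102.0]]
barL [[619.0, 126.0]]
plFR [[522.0, -180.0]]
plBR [[718.0, -170.0]]
covBL [[707.0, 132.0]]
b1 [[425.0, 242.0]]
b2 [[550.0, 265.0]]
lid [[377.0, -77.0]]
offc [[386.0, -192.0]]
bl 0.78 [546.2, 266.3, 127.1, 31.5, -16.0] [218.0, 190.0, 128.0]
bl 0.76 [411.3, 373.9, 122.5, 37.9, 21.9] [65.0, 172.0, 85.0]
bl 0.61 [302.8, 490.2, 128.4, 48.4, 15.6] [67.0, 157.0, 78.0]
bl 0.54 [422.8, 244.0, 131.1, 35.7, -25.2] [213.0, 184.0, 124.0]
tray 0.95 [481.1, -339.7, 251.5, 161.1, -5.2]
jig [([175, 35, 211, 280], 0.97)]
blank1 []
done1 [([229, 140, 81, 34], 0.67), ([230, 197, 80, 30], 0.65), ([53, 194, 69, 66], 0.64), ([293, 292, 30, 22], 0.61)]
knob [([293, 291, 30, 27], 0.77)]
pressbar [([288, 39, 18, 219], 0.97), ([175, 31, 215, 285], 0.17)]
[575.  73. 385.] [[1.0, 0.0, 0.0], [0.0, -0.97, 0.26], [0.0, -0.26, -0.97]] [[336.0, 0.0, 253.0], [0.0, 336.0, 188.0], [0.0, 0.0, 1.0]]
```

View pics/w1.png

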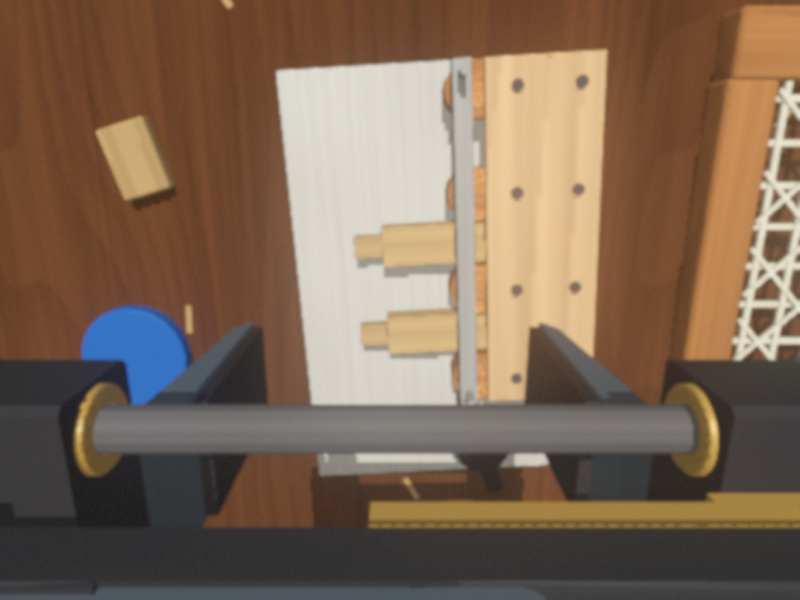

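The wrist view shows finished tenons at (410,245) in the middle lane and (415,333) in the right lane, with the left lane at (462,95) empty. The offcut at (135,158) is a look-alike for neither. Next I'll fit the jig pose.

```bash
python3 - <<'E'
from h import *
from scipy.optimize import least_squares
c=cam("wrist");k=.64
obs=[((277,71),(-110,120,8)),((319,463),(-110,-190,8))]
for p,q in obs: print(w(np.array(p)*k,q[2],c))
# lane lines: done mid/right top edges at z=26
for n,p in [("midtop",[(383,225),(454,222)]),("midbot",[(384,268),(454,264)]),("rtop",[(388,312),(456,309)]),("rbot",[(389,355),(456,353)])]: print(n,w(np.array(p)*k,26,c).round(1).tolist())
print("bar front edge z41",w(np.array([(453,58),(459,400)])*k,41,c).round(1).tolist())
print("cover front z35",w(np.array([(486,57),(487,400)])*k,35,c).round(1).tolist(),"cover BL",w(np.array((607,50))*k,35,c))
print("tongue ends z13..", w(np.array([(355,247),(362,334)])*k,20,c).round(1).tolist())
def f(v):
    th=np.radians(v[2]);C,S=np.cos(th),np.sin(th);r=[]
    T=lambda q:np.array([v[0]+C*q[0]-S*q[1],v[1]+S*q[0]+C*q[1]])
    for p,q in obs: r+=list(T(q)-w(np.array(p)*k,q[2],c)[0])
    def line(pts,z,axis,val):
        for P in w(np.array(pts)*k,z,c):
            d=P-v[:2]; L=(C*d[0]+S*d[1],-S*d[0]+C*d[1]); r.append(L[axis]-val)
    line([(453,58),(459,400)],41,0,4); line([(486,57),(487,400)],35,0,25)
    line([(383,246.5),(454,243)],26,1,0); line([(388,333.5),(456,331)],26,1,-66)
    return r
s=least_squares(f,[610,20,-3]); print(s.x.round(2),np.round(s.fun,1))
x,y,t=s.x;t=np.radians(t)
for n,q in [("lm",(0,0)),("ll",(0,66)),("lr",(0,-66)),("knob",(20,-155))]: print(n,np.round([x+np.cos(t)*q[0]-np.sin(t)*q[1],y+np.sin(t)*q[0]+np.cos(t)*q[1]],1))
E
```

```text
[[496.62812532 125.0233927 ]]
[[ 513.65535414 -171.91425005]]
midtop [[567.2, 24.7], [615.8, 26.8]]
midbot [[567.8, -5.3], [616.7, -2.4]]
rtop [[570.5, -37.5], [619.1, -35.2]]
rbot [[571.2, -70.4], [620.1, -68.8]]
bar front edge z41 [[610.5, 127.9], [621.6, -99.0]]
cover front z35 [[631.4, 129.5], [642.8, -102.0]] cover BL [[705.4133827 133.512285 ]]
tongue ends z13.. [[547.3, 8.4], [551.2, -56.3]]
[612.48  14.38   2.81] [ 0.1  3.8 -1.7 -8.9 -0.5 -0.5 -0.5 -0.4 -2.3 -2.2 -0.  -0.5]
lm [612.5  14.4]
ll [609.2  80.3]
lr [615.7 -51.5]
knob [ 640.1 -139.5]
```

```bash
python3 -m jog '0 0 1.8 1.3 -2.8 -1 0.5;0 0 3.66 2.6 -5.64 -2.96 0.5;0 0 3.66 2.6 -5.64 -2.96 0.5;0 0 3.66 2.6 -5.64 -2.96 0.5;0 0 3.66 2.6 -5.64 -2.96 0.5'; python3 - <<'E'
from h import *
im,c=shot("wrist","w2.png")
for q in ["knob","pressbar"]:
    for d in spotter.trace(q,"wrist"): print(q,d["conf"],d["box"])
for P in [(640,-141,58),(612.5,12,8),(615.7,-54,8)]: print(pr(P,c)/.64)
E
```

```text
time_s: 1.78
ee_pos: [640.0, -140.7, 140.1]
ee_rot: [180.0, -0.0, 108.3]
force: [0.2, 0.5, 0.1]
gripper_width: 46.2
knob 0.75 [233.2, 162.6, 69.8, 57.9]
knob 0.36 [177.6, 41.3, 113.1, 59.6]
pressbar 0.71 [248.6, 0.3, 51.3, 139.5]
[[394.4209946  303.20206468]]
[[437.02891998  -9.51352734]]
[[402.31072778 119.95751995]]
```

View pics/w2.png

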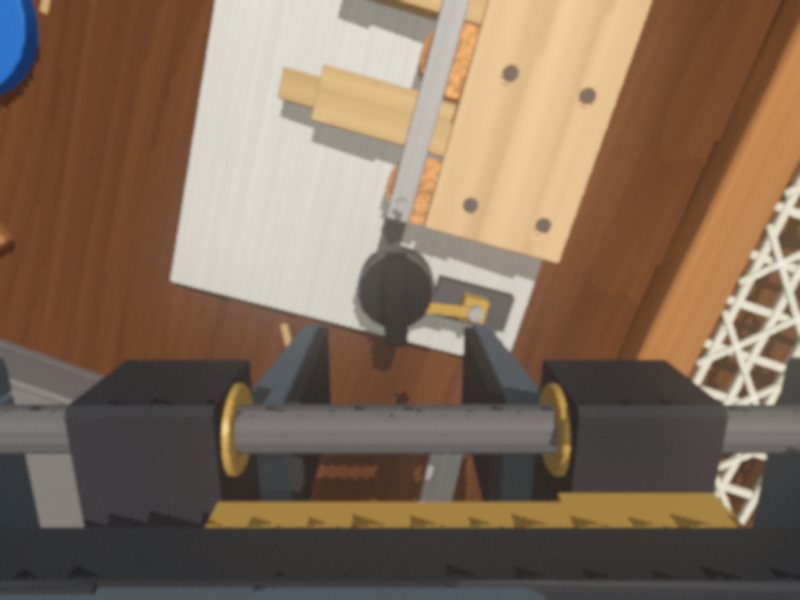

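The knob collar is at (395,287) with its bar upright along the column from (391,228) to (396,340). The plate's front-right corner is at (171,280), and the right-lane tenon lies from (283,84) to (450,128).

```bash
python3 - <<'E'
from h import *
c=cam("wrist");k=.64
W=lambda p,z:w(np.array(p,float)*k,z,c).round(1).tolist()
print("collar",W([(395,287)],36),"bar mid",W([(394,286)],58),"ends",W([(391.5,232),(396,342)],58))
print("corner",W([(171,280)],8))
print("r piece top edges",W([(325,66),(416,90)],26),W([(314,120),(408,144)],26), "bar",W([(440,0),(389,213)],41),"cov",W([(427,222),(557,262)],35))
E
```

```text
collar [[639.9, -137.9]] bar mid [[637.5, -132.2]] ends [[627.8, -106.9], [647.8, -160.1]]
corner [[514.3, -182.8]]
r piece top edges [[570.8, -42.2], [618.1, -38.4]] [[572.7, -68.9], [622.8, -64.8]] bar [[615.8, 0.5], [624.2, -100.4]] cov [[644.8, -99.2], [718.4, -97.4]]
```

```bash
python3 -m jog '0 0 0.08 0.04 0 -2 0.5;0 0 0.08 0.04 0 -3.4 0.5;0 0 0.08 0.04 0 -4 0.5;0 0 0.08 0.04 0 -4 0.5;0 0 0.08 0.04 0 -4 0.5' ; python3 -m jog '0 0 0 0 0 0 0;0 0 0 0 0 0 0;0 0 0 0 0 0 0;0 0 0 0 0 0 0;0 0 0 0 0 0 0' 15
```

```text
time_s: 2.55
ee_pos: [642.3, -141.1, 41.9]
ee_rot: [179.8, 0.1, 108.7]
force: [1.5, 1.1, 1.0]
gripper_width: 45.8
time_s: 3.18
ee_pos: [640.1, -141.3, 40.1]
ee_rot: [-179.9, -0.0, 108.7]
force: [-4.3, -2.4, 3.6]
gripper_width: 11.8
```

```bash
python3 -m jog '0 0 1.8 0 0 0 0;0 0 3.6 0 0 0 0;0 0 5.4 0 0 0 0;0 0 7.2 0 0 0 0;0 0 9 0 0 0 0' 20;  python3 -m jog '0 0 1.8 0 0 0 0;0 0 3.6 0 0 0 0;0 0 5.2 0 0 0 0;0 0 5.9 0 0 0 0;0 0 5.9 0 0 0 0'; python3 -c "
from h import *
print(env.state()['torque'],env.state()['qpos'])"
```

```text
time_s: 3.8
ee_pos: [640.5, -141.1, 40.2]
ee_rot: [-180.0, -0.1, 154.0]
force: [-2.5, -0.2, 3.5]
gripper_width: 11.9
time_s: 4.42
ee_pos: [640.6, -140.8, 40.1]
ee_rot: [180.0, -0.0, -176.8]
force: [-3.9, 0.6, 3.1]
gripper_width: 11.7
[0.12248152 0.52015054 0.00480607] [-1.34070020e+01  3.35686025e+01  9.10438501e+01  2.35091383e-02
  5.54406791e+01 -1.06575154e+02]
```

```bash
python3 -m jog '0 0 0 0 0 0 0.35;0 0 0 0 0 0 0.35;0 0 0 0 0 0 0.35;0 0 0 0 0 2.4 0.4;0 0 0 0 0 4 0.44'; python3 -m jog '0 0 0 -1 1.7 0 0.44;0 0 0 -1.9 3.45 -1 0.44;0 0 0 -1.9 3.45 -1 0.44;0 0 0 -1.9 3.45 -1 0.44' ; python3 - <<'E'
from h import *
im,c=shot("wrist","w3.png")
for q in ["done1","pressbar","knob"]:
    for d in spotter.trace(q,"wrist"): print(q,d["conf"],np.round(np.array(d["box"])/.64))
O=np.array([613,12.2]);t=np.radians(3.2)
for q in [(0,0,8),(0,-66,8),(0,66,8),(20,-155,58),(4,-66,50),(25,-66,35)]:
  print(q,(pr((O[0]+np.cos(t)*q[0]-np.sin(t)*q[1],O[1]+np.sin(t)*q[0]+np.cos(t)*q[1],q[2]),c)/.64).round())
E
```

```text
time_s: 5.05
ee_pos: [641.8, -141.2, 142.0]
ee_rot: [-180.0, 0.1, -176.8]
force: [1.0, 0.0, -0.9]
gripper_width: 39.8
time_s: 5.55
ee_pos: [594.4, -55.0, 115.4]
ee_rot: [-180.0, 0.1, -176.8]
force: [0.1, -0.6, -0.3]
gripper_width: 39.7
done1 0.96 [368. 211.  55. 142.]
done1 0.6 [489. 207.  67. 150.]
knob 0.61 [196. 344.  61.  14.]
knob 0.35 [152. 117. 623. 395.]
(0, 0, 8) [[514. 329.]]
(0, -66, 8) [[397. 329.]]
(0, 66, 8) [[632. 329.]]
(20, -155, 58) [[210. 402.]]
(4, -66, 50) [[397. 365.]]
(25, -66, 35) [[397. 391.]]
```

View pics/w3.png

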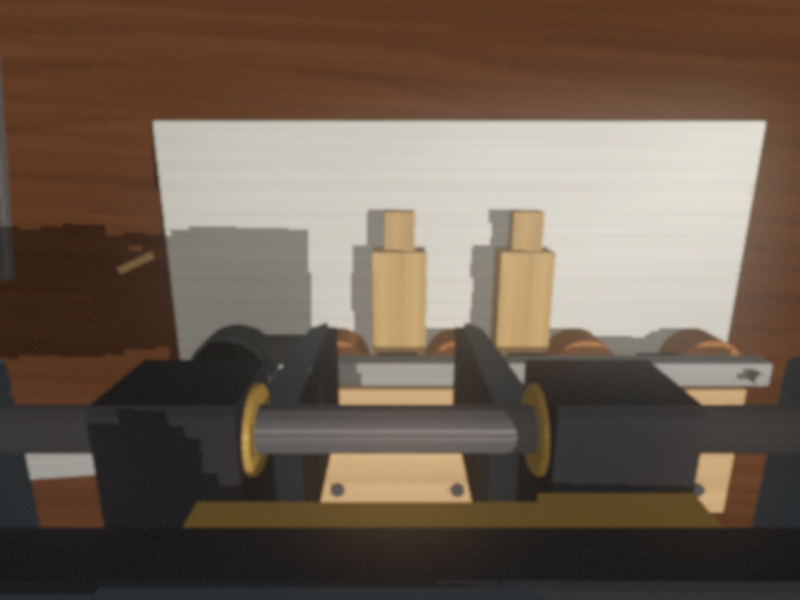

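The right tenon's top spans columns 373–426 and rows 250–347, and the middle one 497–553. The plate's edges are square in the image, so the yaw of 3.2° is right.

```bash
python3 - <<'E'
from h import *
c=cam("wrist");k=.64
W=lambda p,z:w(np.array(p,float)*k,z,c).round(1).tolist()
print("R",W([(399.5,250),(399,345),(399,212)],26),"M",W([(525,250),(525,345),(526,212)],26),"corners",W([(154,121),(765,121)],8),"bar",W([(770,360)],50))
E
```

```text
R [[568.9, -55.7], [619.7, -53.0], [550.0, -57.1]] M [[565.4, 7.3], [616.0, 13.4], [546.5, 5.4]] corners [[513.4, -182.7], [496.2, 124.8]] bar [[608.3, 125.7]]
```

```bash
python3 -m jog '0 0 0 -0.06 0 -2 0.44;0 0 0 -0.06 0 -3.6 0.44;0 0 0 -0.06 0 -4.12 0.44;0 0 0 -0.06 0 -4.12 0.44;0 0 0 -0.06 0 -4.12 0.44'; python3 -m jog '0 0 0 0 0 0 0.1;0 0 0 0 0 0 0.1;0 0 0 0 0 0 0.1;0 0 0 0 0 0 0.1' 25; python3 -m jog '0 0 0 -0.5 -0.03 0.04 0.1;0 0 0 -1.4 -0.08 0.04 0.1;0 0 0 -2.4 -0.13 0.04 0.1;0 0 0 -3.4 -0.19 0.04 0.1;0 0 0 -3.4 -0.19 0.04 0.1'
```

```text
time_s: 6.38
ee_pos: [593.6, -55.1, 13.6]
ee_rot: [-180.0, 0.2, -176.8]
force: [-0.2, -0.7, 0.1]
gripper_width: 40.1
time_s: 6.88
ee_pos: [592.9, -54.8, 13.3]
ee_rot: [-180.0, 0.1, -176.8]
force: [-0.6, 0.1, 5.5]
gripper_width: 27.6
time_s: 7.5
ee_pos: [504.7, -59.5, 13.3]
ee_rot: [180.0, -0.1, -176.8]
force: [-0.3, -0.1, 1.2]
gripper_width: 28.0
```

```bash
python3 -m jog '0 0 0 0 0 1.2 0.1;0 0 0 0 0 2.8 0.1;0 0 0 0 -0.6 3.6 0.1;0 0 0 0 -1.8 3.6 0.1;0 0 -0.4 -0.4 -3.6 3.6 0.1'; python3 -m jog '0 0 -0.4 -0.5 -2.2 0 0.1;0 0 -0.8 -0.9 -4.6 0 0.1;0 0 -1.2 -1.3 -7 0 0.1;0 0 -1.2 -1.36 -8.6 0 0.1;0 0 -1.2 -1.36 -9.02 0 0.1'; python3 -m jog '0 0 0 0 0 0 0.1;0 0 0 0 0 -1.5 0.1;0 0 0 0 0 -2.8 0.1;0 0 0 0 0 -3.6 0.1;0 0 0 0 0 -3.68 0.1'; python3 - <<'E'
from h import *
im,c=shot("scene","s2.png",(60,150,260,180))
print(env.state()["ee_pos"],env.state()["gripper_width"])
E
```

```text
time_s: 8.12
ee_pos: [497.7, -149.8, 103.1]
ee_rot: [180.0, 0.0, -178.7]
force: [-0.1, 0.4, -1.0]
gripper_width: 27.6
time_s: 8.75
ee_pos: [462.6, -377.2, 102.3]
ee_rot: [180.0, -0.0, 175.0]
force: [0.3, 0.9, -0.5]
gripper_width: 28.3
time_s: 9.38
ee_pos: [462.9, -372.8, 10.1]
ee_rot: [179.9, -0.1, 175.3]
force: [0.7, 0.6, -0.3]
gripper_width: 27.9
[ 463.05688003 -373.20969809   10.58528869] 27.621009503942876
```

View pics/s2.png

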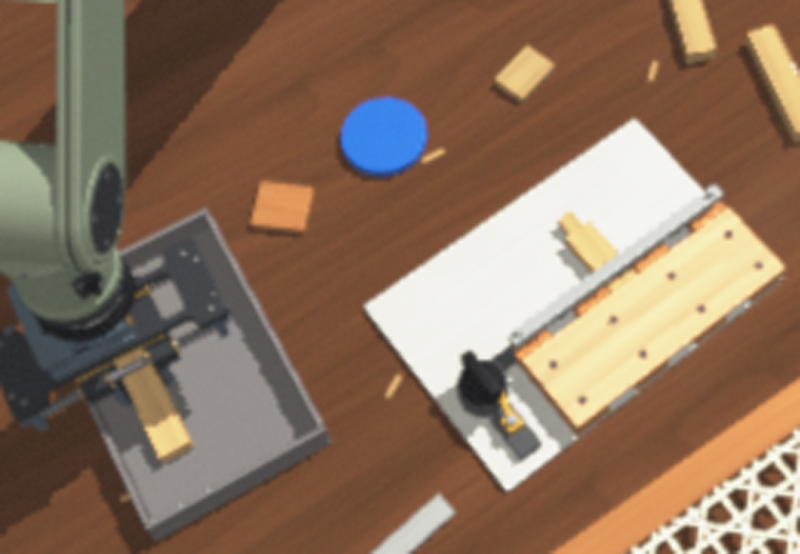

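The tenon lies in the tray on the far side from the jig. The knob bar now points along jig x and the press bar is up, so the clamp is released. I'll drop this one and fetch the middle one.

```bash
python3 -m jog '0 0 0 0 0 0 0.38;0 0 0 0 0 0 0.38;0 0 0 0 0 0 0.38;0 0 0 0 0 1.5 0.38;0 0 0 0 0 3.8 0.44'; python3 -m jog '0 0 0.5 1 2.4 0.1 0.44;0 0 1 2 4.8 0.1 0.44;0 0 1.6 3 7.2 0.1 0.44;0 0 1.6 4 9.6 0.1 0.44;0 0 1.6 5.03 12 0.1 0.44'; python3 -m jog '0 0 0 0 2 0 0.44;0 0 0 0 3.43 0 0.44;0 0 0 0 3.43 -1.5 0.44;0 0 0 0 3.43 -3 0.44;0 0 0 0 3.43 -3 0.44'
```

```text
time_s: 10.05
ee_pos: [461.9, -374.1, 105.5]
ee_rot: [179.8, -0.2, 175.2]
force: [0.9, -0.5, -0.2]
gripper_width: 39.8
time_s: 10.68
ee_pos: [584.4, -85.0, 108.9]
ee_rot: [-180.0, 0.1, -176.8]
force: [0.9, -0.1, 0.5]
gripper_width: 39.9
time_s: 11.3
ee_pos: [581.4, -0.9, 31.3]
ee_rot: [180.0, -0.4, -176.8]
force: [-0.3, -0.2, 0.3]
gripper_width: 40.4
```

```bash
python3 -m jog '0 0 0 0 0 0.1 0.44;0 0 0 0 0 0.1 0.44'; python3 -c "
from h import *
for d in (spotter.trace('done1','wrist') if grab_frame('wrist') is not None else []): print(d['conf'],np.round(np.array(d['box'])/.64), rect(d['region'],26,cam('wrist')))"
```

```text
time_s: 11.55
ee_pos: [585.2, -1.3, 38.1]
ee_rot: [-180.0, 0.2, -176.8]
force: [-0.2, 0.4, -0.5]
gripper_width: 40.4
0.55 [394. 255.  75. 154.] [573.7, 10.0, 60.5, 27.4, 3.2]
```

```bash
python3 -m jog '0 0 0 0.15 0.48 0 0.44;0 0 0 0.15 0.48 0 0.44;0 0 0 0.15 0.48 -0.5 0.44;0 0 0 0.15 0.48 -1 0.44;0 0 0 0.15 0.48 -1 0.44'; python3 -m jog '0 0 0 0 0 0 0.1;0 0 0 0 0 0 0.1;0 0 0 0 0 0 0.1;0 0 0 0 0 0 0.1' 25; python3 -m jog '0 0 0 -0.5 -0.03 0.04 0.1;0 0 0 -1.4 -0.08 0.04 0.1;0 0 0 -2.4 -0.13 0.04 0.1;0 0 0 -3.4 -0.19 0.04 0.1;0 0 0 -3.4 -0.19 0.04 0.1'
```

```text
time_s: 12.28
ee_pos: [586.5, 10.8, 9.4]
ee_rot: [180.0, -0.2, -176.8]
force: [0.2, -0.3, -0.2]
gripper_width: 39.9
time_s: 12.78
ee_pos: [587.5, 10.9, 11.1]
ee_rot: [180.0, 0.0, -176.8]
force: [-0.1, 0.1, -0.7]
gripper_width: 27.5
time_s: 13.4
ee_pos: [499.7, 6.2, 12.0]
ee_rot: [180.0, -0.1, -176.8]
force: [-0.4, -0.6, 0.2]
gripper_width: 27.7
```

```bash
python3 -m jog '0 0 0 0 0 1.2 0.1;0 0 0 0 0 2.8 0.1;0 0 0 0 -0.6 3.6 0.1;0 0 0 0 -1.8 3.6 0.1;0 0 -0.4 -0.4 -3.6 3.6 0.1'; python3 -m jog '0 0 -0.4 -0.4 -2 0 0.1;0 0 -0.8 -0.7 -4 0 0.1;0 0 -1.2 -1.16 -6 0 0.1;0 0 -1.2 -1.16 -8 0 0.1;0 0 -1.2 -1.16 -8.88 0 0.1'; python3 -m jog '0 0 0 0 0 0 0.1;0 0 0 0 0 0 0.1'
```

```text
time_s: 14.02
ee_pos: [494.4, -84.4, 102.9]
ee_rot: [-180.0, 0.2, -178.7]
force: [0.6, -0.3, 0.0]
gripper_width: 27.9
time_s: 14.65
ee_pos: [464.1, -308.7, 102.2]
ee_rot: [-179.9, 0.1, 175.1]
force: [-0.2, 0.4, -1.1]
gripper_width: 28.0
time_s: 14.9
ee_pos: [463.5, -304.6, 101.8]
ee_rot: [179.9, -0.0, 175.2]
force: [-0.3, 0.7, 0.1]
gripper_width: 28.0
```

```bash
python3 -m jog '0 0 0 0 0 -1.5 0.1;0 0 0 0 0 -2.8 0.1;0 0 0 0 0 -3.6 0.1;0 0 0 0 0 -3.68 0.1;0 0 0 0 0 -3.68 0.1'; python3 -m jog '0 0 0 0 0 0 0.38;0 0 0 0 0 0 0.38;0 0 0 0 0 0 0.38;0 0 0 0 0 1.5 0.38;0 0 0 0 0 3.8 0.44';  python3 -m jog '0 0 0 0 2 1 0.6;0 0 0 0 4.4 2 0.6;0 0 0 0 6.8 3 0.6;0 0 0 0 9.2 3 0.6;0 0 0 0 9.2 3 0.6'; python3 - <<'E'
from h import *
im,c=shot("scene","s3.png",(60,60,320,260))
for d in spotter.trace("blank1","scene"):
    m=d["region"]; print("bl",round(d["conf"],2),rect(m,14,c),im[m].mean(0).round().tolist())
im,c=shot("side","x.png")
for d in spotter.trace("blank1","side"):
    m=d["region"]; print("bl",round(d["conf"],2),rect(m,14,c),im[m].mean(0).round().tolist())
E
```

```text
time_s: 15.52
ee_pos: [464.1, -305.2, 10.7]
ee_rot: [-180.0, 0.0, 175.3]
force: [0.1, 0.3, 0.2]
gripper_width: 27.9
time_s: 16.15
ee_pos: [462.3, -305.1, 104.5]
ee_rot: [179.9, -0.2, 175.2]
force: [1.0, -0.2, 0.1]
gripper_width: 39.8
time_s: 16.77
ee_pos: [463.1, -72.5, 180.7]
ee_rot: [180.0, 0.1, 175.5]
force: [-0.2, 0.6, -0.2]
gripper_width: 54.9
bl 0.86 [423.6, 210.1, 130.7, 31.8, -23.6] [212.0, 179.0, 119.0]
bl 0.69 [304.7, 486.8, 123.0, 45.1, 18.6] [59.0, 153.0, 75.0]
bl 0.59 [546.0, 266.1, 127.2, 33.7, -15.2] [207.0, 175.0, 118.0]
bl 0.57 [412.5, 372.1, 122.1, 39.2, 21.9] [61.0, 161.0, 79.0]
bl 0.29 [720.2, -345.3, 255.7, 31.8, -82.4] [202.0, 180.0, 143.0]
bl 0.94 [240.2, 311.9, 132.7, 30.5, -75.3] [159.0, 84.0, 171.0]
bl 0.9 [421.3, 214.6, 131.1, 42.2, -23.1] [225.0, 188.0, 130.0]
bl 0.88 [301.0, 491.8, 120.8, 41.8, 15.0] [89.0, 178.0, 94.0]
bl 0.84 [409.2, 378.5, 120.3, 45.3, 20.5] [94.0, 176.0, 94.0]
bl 0.61 [542.9, 269.5, 133.7, 43.5, -15.0] [223.0, 186.0, 129.0]
```

View pics/s3.png

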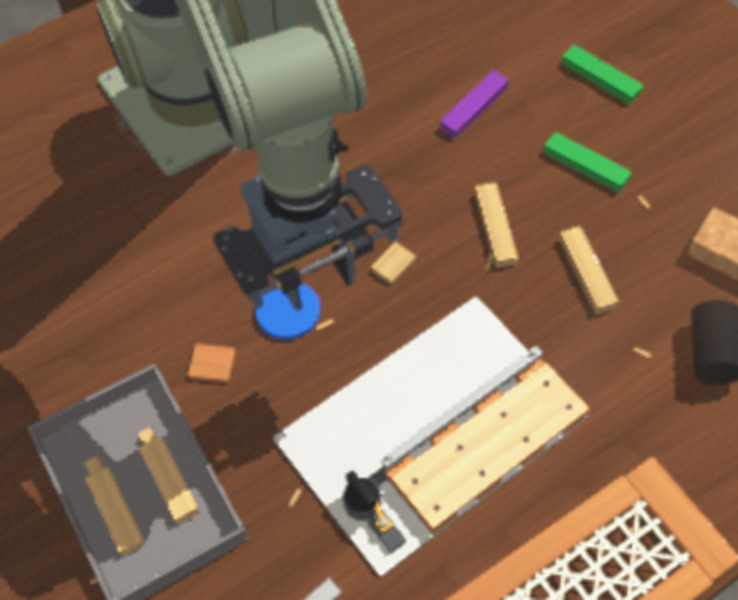

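Both tenons lie flat in the tray at (115,505) and (165,475), and all lanes are empty. The blanks are at (497,225), which has been knocked about 34 mm, and at (588,270). The third is absent. I'll go to the first.

```bash
python3 -m jog '0 0 -0.7 -0.5 2.2 0 0.6;0 0 -1.4 -1 4.4 -0.4 0.6;0 0 -2.2 -1.6 6.6 -0.8 0.6;0 0 -2.9 -2.2 8.8 -1.4 0.6;0 0 -3.64 -2.8 10.8 -2 0.6';python3 -m jog '0 0 0 0 1.2 0 0.6;0 0 0 0 1.2 0 0.6;0 0 0 0 1.2 0 0.6'; python3 - <<'E'
from h import *
im,c=shot("wrist","w4.png")
for d in spotter.trace("blank1","wrist"):
    m=d["region"]; print("bl",round(d["conf"],2),rect(m,18,c),np.round(np.array(d["box"])/.64),im[m].mean(0).round().tolist())
E
```

```text
time_s: 17.6
ee_pos: [394.0, 194.7, 129.5]
ee_rot: [180.0, 0.0, 156.7]
force: [0.7, -0.1, 0.0]
gripper_width: 54.4
time_s: 17.98
ee_pos: [393.9, 222.8, 129.7]
ee_rot: [-179.9, -0.0, 156.9]
force: [-0.1, -0.3, 0.1]
gripper_width: 54.8
bl 0.91 [411.2, 371.4, 123.6, 32.6, 20.7] [563. 107. 189. 201.] [111.0, 219.0, 126.0]
bl 0.89 [266.7, 264.0, 45.4, 21.6, 67.0] [328.   0.  92.  52.] [194.0, 112.0, 209.0]
bl 0.6 [412.7, 216.2, 101.2, 27.9, -23.0] [378. 233.  45. 165.] [253.0, 232.0, 173.0]
bl 0.51 [485.8, 286.7, 8.3, 5.5, -18.2] [549. 380.  11.  10.] [186.0, 156.0, 113.0]
```

View pics/w4.png

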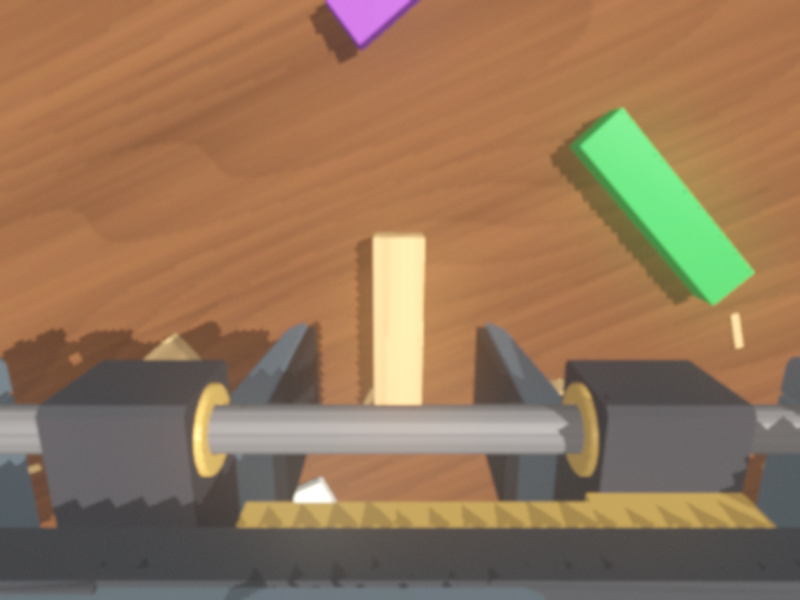

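The near end of the blank is at (399,235), centred between the fingers. The green look-alike is at (665,205) and the purple one at (365,10), both clear of it. I'll grip here.

```bash
python3 -m jog '0 0 0 -0.05 0.06 -2 0.6;0 0 0 -0.05 0.06 -4 0.6;0 0 0 -0.05 0.06 -5 0.6;0 0 0 -0.05 0.06 -5 0.6;0 0 0 -0.05 0.06 -5 0.6'; python3 -m jog '0 0 0 0 0 0 0.1;0 0 0 0 0 0 0.1;0 0 0 0 0 0 0.1;0 0 0 0 0 0 0.1' 30; python3 -m jog '0 0 0 0 0 1 0.1;0 0 0 0 0 2.4 0.1;0 0 0 0 0 3.6 0.1;0 0 0 0 0 3.6 0.1'
```

```text
time_s: 18.7
ee_pos: [393.3, 225.6, 6.0]
ee_rot: [179.9, 0.1, 156.9]
force: [0.8, 0.3, -0.6]
gripper_width: 54.9
time_s: 19.2
ee_pos: [392.4, 225.8, 5.5]
ee_rot: [180.0, 0.0, 157.0]
force: [-0.6, -0.7, 5.9]
gripper_width: 27.4
time_s: 19.7
ee_pos: [393.5, 226.5, 96.7]
ee_rot: [179.8, 0.2, 157.0]
force: [-0.5, 0.4, -0.7]
gripper_width: 27.6
```

```bash
python3 -m jog '0 0 1.2 0.8 -1.8 0 0.1;0 0 2.4 1.7 -3.6 0 0.1;0 0 3.6 2.6 -5.4 0 0.1;0 0 4.8 3.5 -7.2 0 0.1;0 0 5.24 4.12 -8.82 0 0.1'; python3 -m jog '0 0 0 0 0 -1 0.1;0 0 0 0 0 -2 0.1;0 0 0 0 0 -2 0.1;0 0 0 0 0 -2 0.1'; python3 - <<'E'
from h import *
im,c=shot("wrist","w5.png")
s=env.state();print(s["ee_pos"],s["ee_rot"],s["gripper_width"])
O=np.array([612.7,12.1]);t=np.radians(3.2);e=np.array([np.cos(t),np.sin(t)]);n=np.array([-e[1],e[0]])
print((pr([(*(O+a*e+b*n),8) for a,b in [(-110,120),(-110,-190)]],c)/.64).round(1).tolist())
d=s["ee_pos"][:2]-O; print("jig xy of TCP",d@e,d@n)
E
```

```text
time_s: 20.32
ee_pos: [495.2, 3.5, 93.5]
ee_rot: [180.0, -0.1, -176.7]
force: [0.5, 0.2, -1.0]
gripper_width: 28.0
time_s: 20.82
ee_pos: [495.3, 5.3, 44.9]
ee_rot: [180.0, -0.0, -176.8]
force: [-0.1, -0.1, -0.3]
gripper_width: 27.8
[495.66343349   5.36265146  45.40210986] [ 1.79998008e+02  5.15812425e-02 -1.76778989e+02] 27.534730482408055
[[681.2, 350.6], [-52.4, 349.8]]
jig xy of TCP -117.23016783848976 -0.1936861415456823
```

View pics/w5.png

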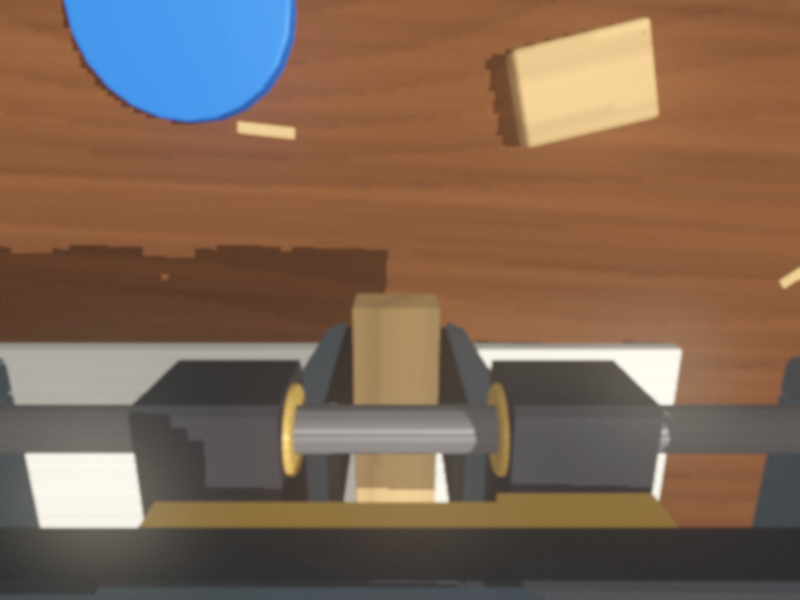

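The blank hangs straight at (397,350), and the plate corner at (681,347) matches the prediction to about 1 mm. Now to lower and insert.

```bash
python3 -m jog '0 0 0 0 0 -0.6 0.1;0 0 0 0 0 -1.1 0.1;0 0 0 0 0 -1.22 0.1;0 0 0 0 0 -1.22 0.1'; python3 -m jog '0 0 0 0.4 0.022 0 0.1;0 0 0 0.8 0.045 0 0.1;0 0 0 1.2 0.067 0 0.1;0 0 0 1.6 0.089 0 0.1;0 0 0 1.6 0.089 0 0.1'; python3 -m jog '0 0 0 0.3 0.017 0 0.1;0 0 0 0.6 0.034 0 0.1;0 0 0 0.9 0.05 0 0.1;0 0 0 1.2 0.067 0 0.1;0 0 0 1.2 0.067 0 0.1'
```

```text
time_s: 21.38
ee_pos: [495.1, 5.2, 14.2]
ee_rot: [180.0, -0.0, -176.8]
force: [-0.3, 1.0, -0.3]
gripper_width: 27.5
time_s: 22.0
ee_pos: [536.3, 7.5, 14.4]
ee_rot: [180.0, 0.0, -176.8]
force: [0.8, -0.4, -1.1]
gripper_width: 28.0
time_s: 22.62
ee_pos: [566.0, 9.1, 14.5]
ee_rot: [180.0, 0.0, -176.8]
force: [0.6, -0.3, -0.2]
gripper_width: 27.3
```

```bash
python3 -m jog '0 0 0 0.16 0.01 0 0.1;0 0 0 0.32 0.018 0 0.1;0 0 0 0.32 0.018 0 0.1'; python3 -m jog '0 0 0 0.12 0.007 0 0.1;0 0 0 0.24 0.013 0 0.1;0 0 0 0.24 0.013 0 0.1'; python3 -m jog '0 0 0 0.12 0.007 0 0.1;0 0 0 0.24 0.013 0 0.1;0 0 0 0.24 0.013 0 0.1'
```

```text
time_s: 23.0
ee_pos: [572.7, 9.5, 14.2]
ee_rot: [180.0, -0.1, -176.8]
force: [-1.5, 0.4, -0.1]
gripper_width: 27.6
time_s: 23.38
ee_pos: [573.0, 9.4, 13.5]
ee_rot: [180.0, -0.8, -176.8]
force: [-11.7, -2.6, 5.8]
gripper_width: 27.8
time_s: 23.75
ee_pos: [573.5, 9.4, 13.2]
ee_rot: [180.0, -1.5, -176.8]
force: [-22.1, -3.2, 14.3]
gripper_width: 27.8
```

Contact at jig x ≈ 52.5 agrees with the finished tenons, whose tips imply a stop at about 53. I'll ease off, release and then push on the end with shut fingers.

```bash
python3 -m jog '0 0 0 -0.36 -0.02 -0.04 0.1;0 0 0 -0.36 -0.02 -0.04 0.1;0 0 0 -0.4 -0.02 -0.04 0.42;0 0 0 -0.4 -0.02 -0.04 0.42;0 0 0 -0.4 -0.02 -0.04 0.42'; python3 -m jog '0 0 0 0 0 1 0.42;0 0 0 0 0 2 0.42;0 0 0 -1 -0.056 2 0;0 0 0 -2.3 -0.128 2 0;0 0 0 -2.3 -0.128 2 0'; python3 -m jog '0 0 0 0 0 -1 0;0 0 0 0 0 -1.9 0;0 0 0 0 0 -1.9 0'; python3 -m jog '0 0 0 0.3 0.017 0 0;0 0 0 0.5 0.028 0 0;0 0 0 0.5 0.028 0 0'
```

```text
time_s: 24.38
ee_pos: [576.0, 9.8, 13.6]
ee_rot: [180.0, 0.1, -176.8]
force: [0.0, -0.4, 0.1]
gripper_width: 38.0
time_s: 25.0
ee_pos: [515.7, 6.5, 63.4]
ee_rot: [180.0, -0.1, -176.8]
force: [0.5, 0.4, -0.2]
gripper_width: 11.0
time_s: 25.38
ee_pos: [517.7, 6.5, 14.8]
ee_rot: [180.0, -0.1, -176.8]
force: [-0.3, 0.6, -0.2]
gripper_width: 0.9
time_s: 25.75
ee_pos: [528.6, 7.1, 16.5]
ee_rot: [180.0, -0.3, -176.8]
force: [-6.8, -1.2, 3.7]
gripper_width: 0.5
```

```bash
python3 -m jog '0 0 0 0.3 0.017 0 0;0 0 0 0.3 0.017 0 0;0 0 0 0.3 0.017 0 0'; python3 -m jog '0 0 0 -0.8 -0.045 0 0;0 0 0 -1.2 -0.067 0 0;0 0 0 -1.2 -0.067 2 0.6;0 0 0 -1.2 -0.067 4 0.6';python3 - <<'E'
from h import *
im,c=shot("scene","s4.png")
for d in spotter.trace("blank1","scene"):
    m=d["region"]; print("bl",round(d["conf"],2),rect(m,18,c),im[m].mean(0).round().tolist())
E
```

```text
time_s: 26.12
ee_pos: [528.6, 7.2, 15.7]
ee_rot: [180.0, -1.1, -176.8]
force: [-18.8, -2.7, 13.1]
gripper_width: 0.5
time_s: 26.62
ee_pos: [508.4, 5.9, 117.6]
ee_rot: [180.0, 0.1, -176.8]
force: [1.4, -1.1, 0.1]
gripper_width: 17.4
bl 0.82 [413.4, 369.4, 124.6, 37.9, 21.3] [66.0, 172.0, 85.0]
bl 0.81 [305.1, 485.8, 125.4, 43.2, 15.1] [65.0, 167.0, 82.0]
bl 0.78 [548.3, 262.9, 118.4, 32.2, -15.8] [221.0, 194.0, 131.0]
bl 0.72 [572.3, 9.6, 60.4, 31.9, 3.3] [227.0, 202.0, 141.0]
bl 0.67 [239.4, 328.8, 84.6, 34.7, -71.1] [156.0, 82.0, 181.0]
```

```bash
python3 -m jog '0 0 -0.7 0 2.2 0.3 0.6;0 0 -1.5 0.1 4.4 0.3 0.6;0 0 -2.2 0.2 6.6 0.3 0.6;0 0 -3 0.3 8.8 0.3 0.6;0 0 -3.74 0.33 10.74 0.3 0.6';python3 -m jog '0 0 0 0 0 0 0.6;0 0 0 0 0 0 0.6'; python3 - <<'E'
from h import *
im,c=shot("wrist","w6.png")
print(env.state()["ee_pos"])
for d in spotter.trace("blank1","wrist"):
    m=d["region"]; print("bl",round(d["conf"],2),rect(m,18,c),np.round(np.array(d["box"])/.64),im[m].mean(0).round().tolist())
E
```

```text
time_s: 27.35
ee_pos: [516.4, 276.8, 123.3]
ee_rot: [179.9, 0.1, 164.4]
force: [0.5, -0.5, 0.1]
gripper_width: 54.6
time_s: 27.6
ee_pos: [515.9, 274.1, 123.0]
ee_rot: [-180.0, -0.0, 164.6]
force: [1.0, 0.0, -0.1]
gripper_width: 55.0
[515.8754207  273.52613159 123.16370481]
bl 0.95 [533.6, 270.6, 98.0, 27.8, -15.5] [371. 232.  54. 169.] [252.0, 224.0, 165.0]
bl 0.72 [426.0, 377.0, 92.8, 32.6, 20.8] [467.   1. 160. 158.] [110.0, 216.0, 128.0]
bl 0.57 [588.4, 31.1, 33.3, 10.6, -15.3] [ 36. 476.  18.  45.] [214.0, 186.0, 142.0]
```

View pics/w6.png

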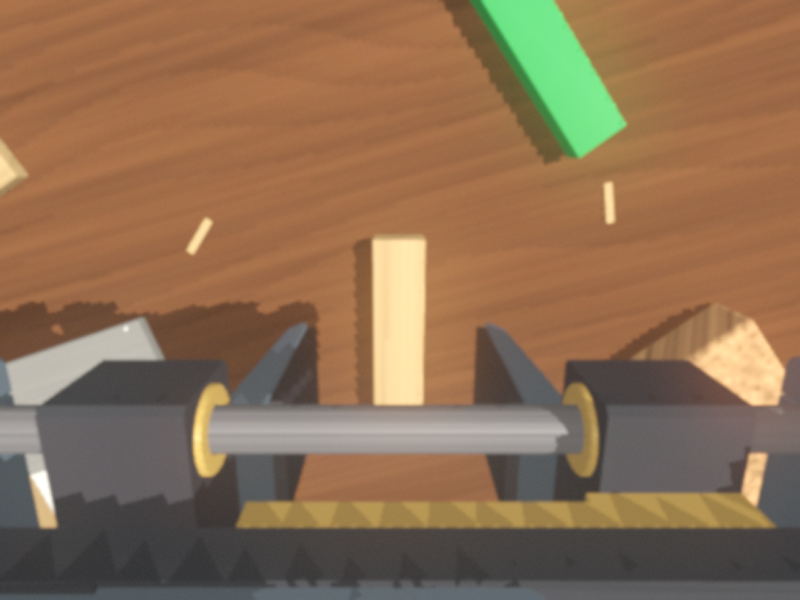

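The blank's near end is at (399,237), again centred. The green one at (575,130) and the sanding block at (740,350) are clear.

```bash
python3 -m jog '0 0 0 -0.1 0.08 -2 0.6;0 0 0 -0.1 0.08 -4 0.6;0 0 0 -0.1 0.08 -4.72 0.6;0 0 0 -0.1 0.08 -4.72 0.6;0 0 0 -0.1 0.08 -4.72 0.6'; python3 -m jog '0 0 0 0 0 0 0.1;0 0 0 0 0 0 0.1;0 0 0 0 0 0 0.1;0 0 0 0 0 0 0.1' 30; python3 -m jog '0 0 0 0 0 1 0.1;0 0 0 0 0 2.4 0.1;0 0 0 0 0 3.6 0.1;0 0 0 0 0 3.6 0.1'
```

```text
time_s: 28.32
ee_pos: [514.5, 276.1, 6.6]
ee_rot: [179.9, 0.1, 164.4]
force: [0.2, 0.5, 0.6]
gripper_width: 55.0
time_s: 28.82
ee_pos: [513.7, 276.6, 6.0]
ee_rot: [180.0, 0.0, 164.5]
force: [-0.4, -0.4, 2.4]
gripper_width: 27.4
time_s: 29.32
ee_pos: [514.9, 277.2, 97.6]
ee_rot: [179.8, 0.2, 164.5]
force: [0.6, -0.0, -0.3]
gripper_width: 27.8
```

```bash
python3 -m jog '0 0 1 -0.2 -1.7 0 0.1;0 0 2 -0.5 -3.6 0 0.1;0 0 3 -0.7 -5.4 0 0.1;0 0 3.74 -0.86 -7.2 0 0.1;0 0 3.74 -0.86 -8.2 0 0.1'; python3 -m jog '0 0 0 0 0 -1 0.1;0 0 0 0 0 -2 0.1;0 0 0 0 0 -2 0.1;0 0 0 0 0 -2 0.1'; python3 - <<'E'
from h import *
im,c=shot("wrist","w7.png")
s=env.state();print(s["ee_pos"],s["ee_rot"],s["gripper_width"])
O=np.array([612.7,12.1]);t=np.radians(3.2);e=np.array([np.cos(t),np.sin(t)]);n=np.array([-e[1],e[0]])
d=s["ee_pos"][:2]-O; print("jig xy of TCP",d@e,d@n)
for d in spotter.trace("blank1","wrist"):
    m=d["region"]; print("bl",round(d["conf"],2),rect(m,s["ee_pos"][2]+13,c),im[m].mean(0).round().tolist())
E
```

```text
time_s: 29.95
ee_pos: [490.3, 69.5, 94.0]
ee_rot: [-180.0, -0.2, -176.9]
force: [-0.9, -0.2, 0.4]
gripper_width: 27.8
time_s: 30.45
ee_pos: [492.0, 71.6, 45.5]
ee_rot: [180.0, -0.0, -176.8]
force: [0.5, 0.9, -0.6]
gripper_width: 27.9
[492.42026307  71.61259205  45.90232477] [ 1.79991122e+02  4.94511703e-02 -1.76789986e+02] 27.46224610829926
jig xy of TCP -116.77010999789832 66.13399381977332
bl 0.89 [480.2, 70.2, 37.9, 27.9, 3.3] [178.0, 149.0, 106.0]
bl 0.72 [492.3, -5.4, 101.5, 21.3, -86.7] [208.0, 205.0, 195.0]
```

```bash
python3 -m jog '0 0 0 0 0 -0.6 0.1;0 0 0 0 0 -1.1 0.1;0 0 0 0 0 -1.24 0.1;0 0 0 0 0 -1.24 0.1'; python3 -m jog '0 0 0 0.4 0.022 0 0.1;0 0 0 0.8 0.045 0 0.1;0 0 0 1.2 0.067 0 0.1;0 0 0 1.6 0.089 0 0.1;0 0 0 1.6 0.089 0 0.1'; python3 -m jog '0 0 0 0.3 0.017 0 0.1;0 0 0 0.6 0.034 0 0.1;0 0 0 0.9 0.05 0 0.1;0 0 0 1.2 0.067 0 0.1;0 0 0 1.2 0.067 0 0.1';python3 -m jog '0 0 0 0.16 0.01 0 0.1;0 0 0 0.32 0.018 0 0.1;0 0 0 0.32 0.018 0 0.1'; python3 -m jog '0 0 0 0.12 0.007 0 0.1;0 0 0 0.24 0.013 0 0.1;0 0 0 0.24 0.013 0 0.1'
```

```text
time_s: 31.05
ee_pos: [491.8, 71.4, 14.2]
ee_rot: [180.0, -0.0, -176.8]
force: [-0.4, 1.1, -0.7]
gripper_width: 28.0
time_s: 31.68
ee_pos: [533.0, 73.7, 14.4]
ee_rot: [180.0, 0.0, -176.8]
force: [0.2, 0.8, -0.9]
gripper_width: 27.7
time_s: 32.3
ee_pos: [562.7, 75.4, 14.5]
ee_rot: [180.0, 0.0, -176.8]
force: [0.1, 0.5, -0.5]
gripper_width: 27.7
time_s: 32.67
ee_pos: [568.8, 75.7, 14.2]
ee_rot: [-180.0, -0.2, -176.8]
force: [-3.4, -0.1, -0.6]
gripper_width: 27.2
time_s: 33.05
ee_pos: [569.0, 75.7, 13.8]
ee_rot: [-180.0, -0.8, -176.8]
force: [-14.5, -0.0, 8.6]
gripper_width: 27.6
```

```bash
python3 -m jog '0 0 0 -0.12 -0.007 -0.04 0.1;0 0 0 -0.12 -0.007 -0.04 0.1;0 0 0 -0.16 -0.01 -0.04 0.42;0 0 0 -0.16 -0.01 -0.04 0.42;0 0 0 -0.16 -0.01 -0.04 0.42'; python3 -m jog '0 0 0 0 0 1 0.42;0 0 0 0 0 2 0.42;0 0 0 -1 -0.056 2 0;0 0 0 -2.3 -0.128 2 0;0 0 0 -2.3 -0.128 2 0'; python3 -m jog '0 0 0 0 0 -1 0;0 0 0 0 0 -1.9 0;0 0 0 0 0 -1.9 0'; python3 -m jog '0 0 0 0.3 0.017 0 0;0 0 0 0.6 0.034 0 0;0 0 0 0.6 0.034 0 0'; python3 -m jog '0 0 0 0.2 0.01 0 0;0 0 0 0.3 0.017 0 0;0 0 0 0.3 0.017 0 0'
```

```text
time_s: 33.67
ee_pos: [572.6, 75.9, 13.5]
ee_rot: [180.0, 0.1, -176.8]
force: [0.2, 1.3, 0.2]
gripper_width: 38.2
time_s: 34.3
ee_pos: [512.4, 72.5, 63.4]
ee_rot: [180.0, -0.1, -176.8]
force: [-0.0, 0.2, 0.0]
gripper_width: 11.3
time_s: 34.67
ee_pos: [514.4, 72.6, 14.7]
ee_rot: [-180.0, -0.1, -176.8]
force: [-0.5, 0.6, 0.2]
gripper_width: -0.1
time_s: 35.05
ee_pos: [524.9, 73.2, 16.2]
ee_rot: [-180.0, -0.6, -176.8]
force: [-10.0, 0.8, 6.8]
gripper_width: 0.2
time_s: 35.42
ee_pos: [524.9, 73.2, 15.6]
ee_rot: [-180.0, -1.5, -176.8]
force: [-23.8, -0.8, 16.8]
gripper_width: 0.3
```

```bash
python3 -m jog '0 0 0 -0.8 -0.045 0 0;0 0 0 -1.2 -0.067 0 0;0 0 0 -1.2 -0.067 2 0.3;0 0 0 -1.2 -0.067 4 0.35;0 0 0 -1.2 -0.067 4 0.35'; python3 -m jog '0 0 0 1 -1.6 0 0.35;0 0 0 2 -3.2 0 0.35;0 0 0 3 -4.8 0 0.35;0 0 0 4 -6.4 0 0.35;0 0 0 5 -8 0 0.35'; python3 -m jog '0 0 0 0 0 0 0.35;0 0 0 0 0 0 0.35'; python3 - <<'E'
from h import *
im,c=shot("side","d5.png",(140,110,180,135))
print(env.state()["ee_pos"])
E
```

```text
time_s: 36.05
ee_pos: [511.2, 72.7, 120.7]
ee_rot: [180.0, 0.7, -176.8]
force: [-0.1, -0.1, 0.4]
gripper_width: 27.8
time_s: 36.67
ee_pos: [632.9, -129.2, 115.1]
ee_rot: [180.0, -0.0, -176.8]
force: [-0.1, 0.2, -0.1]
gripper_width: 32.1
time_s: 36.92
ee_pos: [631.4, -127.3, 115.0]
ee_rot: [179.9, -0.1, -176.8]
force: [-1.0, -0.0, -0.5]
gripper_width: 32.0
[ 631.2429111  -126.88745211  115.29918139]
```

View pics/d5.png

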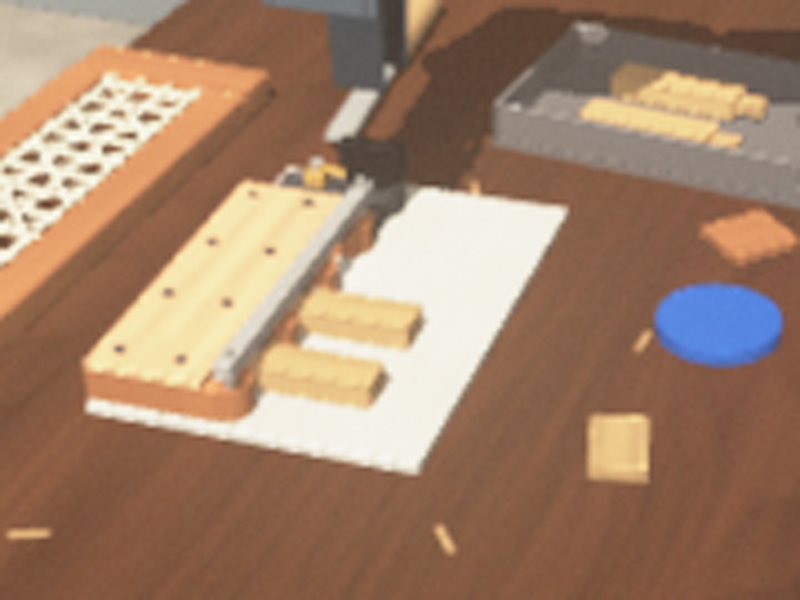

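Both blanks (at (360,320) and (320,375)) stick out equally, and the tenons lie in the tray. Now the knob.

```bash
python3 -m jog '0 0 0 0.37 -0.56 0 0.35;0 0 0 0.37 -0.56 -1 0.35;0 0 0 0.37 -0.56 -2.4 0.35;0 0 0 0.37 -0.56 -3 0.35;0 0 0 0.37 -0.56 -3 0.35'; python3 -m jog '0 0 0 0 0 0 0;0 0 0 0 0 0 0;0 0 0 0 0 0 0;0 0 0 0 0 0 0' 20; python3 -m jog '0 0 -1.8 0 0 0 0;0 0 -3.6 0 0 0 0;0 0 -5.4 0 0 0 0;0 0 -7.2 0 0 0 0;0 0 -9 0 0 0 0';  python3 -m jog '0 0 -1.8 0 0 0 0;0 0 -3.6 0 0 0 0;0 0 -5.2 0 0 0 0;0 0 -5.9 0 0 0 0;0 0 -6.1 0 0 0 0'; python3 -c "
from h import *
print(env.state()['torque'],env.state()['ee_rot'])"
```

```text
time_s: 37.6
ee_pos: [640.9, -141.6, 40.2]
ee_rot: [180.0, -0.1, -176.8]
force: [0.5, -0.4, -0.5]
gripper_width: 32.0
time_s: 38.1
ee_pos: [642.1, -140.7, 42.4]
ee_rot: [179.9, 0.1, -176.8]
force: [-0.8, 5.0, 5.9]
gripper_width: 12.1
time_s: 38.72
ee_pos: [641.5, -142.2, 42.4]
ee_rot: [-180.0, 0.1, 137.9]
force: [-2.4, 1.4, 6.3]
gripper_width: 11.9
time_s: 39.35
ee_pos: [640.6, -142.7, 42.3]
ee_rot: [-179.9, 0.1, 107.8]
force: [-3.8, 0.7, 7.8]
gripper_width: 11.9
[0.05239945 0.5562173  0.39959565] [-1.79929313e+02  1.03346395e-01  1.07762987e+02]
```

```bash
python3 -m jog '0 0 0 0 0 0 0.4;0 0 0 0 0 0 0.4;0 0 0 0 0 0 0.4;0 0 0 0 0 2 0.4;0 0 0 0 0 4 0.4'; python3 -m jog '0 0 0 0 0 2 0.4;0 0 0 -2 0 4 0.4;0 0 0 -4 0 5 0.4;0 0 0 -5 0 5 0.4;0 0 0 -5 0 5 0.4'; python3 - <<'E'
from h import *
im,c=shot("scene","s6.png",(60,120,260,200))
s=env.state();print(s["time_s"],s["ee_pos"],s["force"])
im,c=shot("wrist","w8.png")
E
```

```text
time_s: 39.98
ee_pos: [640.9, -141.7, 141.3]
ee_rot: [-179.9, -0.0, 107.7]
force: [1.1, -0.9, 0.6]
gripper_width: 36.1
time_s: 40.6
ee_pos: [515.0, -141.8, 266.9]
ee_rot: [179.9, 0.1, 107.7]
force: [1.2, -0.8, -0.9]
gripper_width: 36.6
40.65 [ 516.17826432 -141.79310051  266.34665868] [ 0.70126314 -0.9353256  -0.10106209]
```

View pics/s6.png

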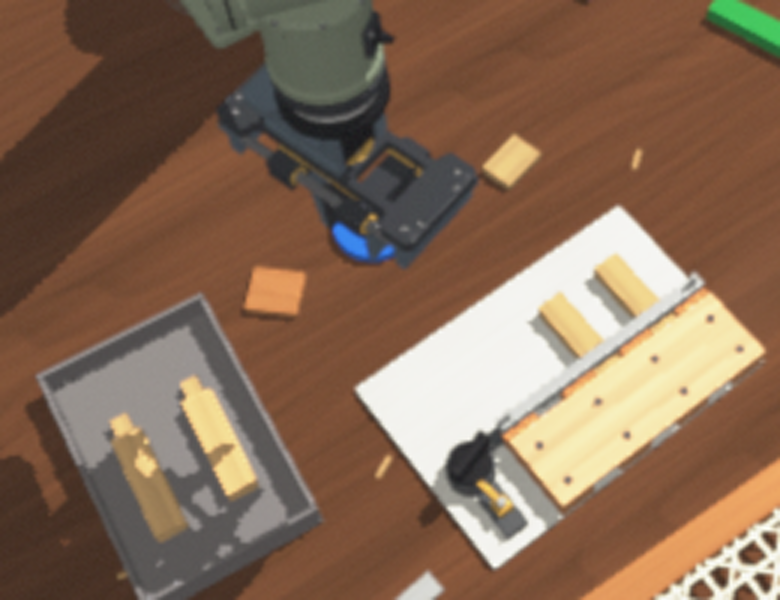

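View pics/w8.png

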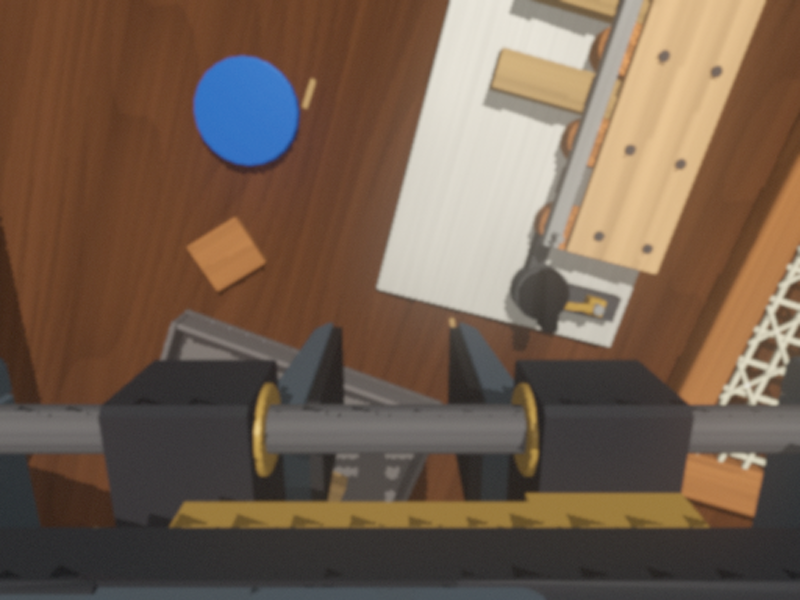

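The knob bar is back at its clamped angle (scene crop at (470,462)) with the press bar down. Both blanks stick out equally at (568,325) and (625,285), and both tenons lie flat in the tray at (148,480) and (218,440). Handing in.

```bash
python3 -c "
from workcell import env
print(env.job_done())"
```

```text
the job is handed in; nothing more can be done
None
```

The job is done and handed in at about 41 s. I released the knob, laid the two finished tenons (from the middle and right lanes) flat in the grey tray, and slid the two blanks present into the middle and left lanes. I then turned the knob clockwise until it met its end stop.

- **Blanks home:** each one stopped dead about 52 mm into its lane. Neither moved further when I pushed its end with 19–24 N, and both stopped at the same depth. That fits where the finished tenons sat, about 53 mm in.
- **Clamped:** the last pictures show the knob back at its clamped angle and the pressure bar down. I could not see or feel the click itself; I judged it by the angle and the 0.4 N m resistance at the stop.
- **Not found:** no third blank or third finished tenon was there. One blank had been knocked about 34 mm while the arm was elsewhere, so I located it again before gripping it.
- **Left alone:** I did not touch the green and purple look-alikes, the tools or the scraps. I did not measure afterwards that each of them was still in place.

No check failed or disagreed.

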